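Set the nut and close the cam clamp of an anaerobic culture jar

ROBOT

A 6-joint arm with a two-finger parallel gripper is mounted at the origin on a cart in front of the work surface, level with it; the furniture and walls round the work are solid. World frame = base frame: x ahead of the robot, y to its left, z up, the work surface at z = 0. Lengths are in mm, angles in rad, forces in N, time in s.
With the tool pointing down it reaches from about 350 to 775 mm from the base axis. Payload 7.3 kg.
Tool frame: the origin (TCP) lies on the mounting face of the last link; the fingertips stand 178 mm ahead of it and the grasp point (between the pads) lies 159 mm ahead of it; z points along the fingers, y is the line along which they close (so a half turn about z gives the same grasp; the last joint's range is limited). The gripper opens to 92 mm and grips with 3 to 60 N. Pads are 19 mm wide; open, the fingers measure 130 mm over their backs; the gripper's body (75 mm by 190 mm) begins 47 mm behind the grasp point.
Start: joints at [-1.437, 0.342, 1.524, -0, 1.275, -0.146], TCP at [145.006, -504.58, 404.741] pointing down, gripper open.
Joint ranges: [-2.53, 2.53], [-0.77, 2.02], [0.04, 2.7], [-1, 4.14], [0.28, 2.66], [-3.11, 3.11]. Speed limits (rad/s): [2.57, 2.57, 3.14, 3.14, 3.14, 3.14].

INTERFACE

Orientations are given as [roll, pitch, yaw] about the fixed x, y, z axes, in that order (R = Rz(yaw) Ry(pitch) Rx(roll)).
In Python, from plant import bot, vision gives the robot as it stands. The module is installed in compiled form; this text tells all that it offers.
- The arm moves only by the shell command python3 -m crank 'ROWS'. ROWS is a JSON list of rows, 1 to 5 of them, each of 5 numbers: the finger opening in mm, then dx, dy, dz in shares of 750 mm (1.0 is 750 mm), then a turn about the tool's z in parts of the range, where 1.0 means 2 pi rad; each row is the pose to reach, as a shift and turn from the pose commanded when the command began, along the tool's axes at that moment; what a row does not reach only later rows make up. A row lasts 1/8 s, in which the tool goes at most 62.5 mm and 0.188 rad, less where a joint would pass 70% of its speed; a pose out of reach is approached as far as the arm can. The fingers move at their own pace and stop on an object; the grip force is fixed at half the most. Time passes only in rows, so rows that do not move let the fingers close. It prints the time, the measured TCP pose, the force, the opening and the grip force at its end. A shift or turn number past 1, either way, is cut back to 1. Input that does not fit is refused with a message, and nothing moves.
- bot.get_obs(): the state, without advancing time (a new reading comes with each control period).
- vision.capture(name): name is "side" or "top" or "wrist"; returns a dict with "color" (480x640x3 uint8, red, green, blue), "K" (3x3 intrinsics, pixels), "R" (3x3) and "t" (3): a world point X has camera coordinates R X + t. Camera axes: x right, y down, z forward; pixel columns grow to the right and rows downward; lengths in mm; the calibration is good to about 2 mm. A picture is of the moment at which its call begins. There is no depth.
- bot.close_job(): hands the job in; it is judged then, once.
The state is a dict: "time": time; "joint_positions": joint angles; "dq": joint speeds; "tau": joint torques, N m; "tool_pos": TCP position; "tcp_rot": TCP orientation; "contact_force": force on the tool from outside, world axes, zero at the start; "moment": the same for the moment, N m; "grip_width": finger opening in mm; "finger_force": force on a finger pad.
Only numpy, scipy, OpenCV 4.12 (cv2) and the standard library are available. Lean on these libraries where they do the work, as an engineer would, in place of code of your own. Each camera call takes 0.05 s, during which the arm holds its last target. There are 200 camera calls.

TASK

Seal the culture jar. With the red-knobbed cam lever up, turn the knurled nut on the yoke clockwise until the lever, tried by feel, starts to bite at about 40 degrees from upright, a little before half-way; then swing the lever all the way down past the top of its cam to its stop and let go, so that the lid is held firmly without being overstressed. Leave the lid lying square and the box and vials beside the jar undisturbed.

Things in the scene. Friction and masses are not known exactly. Their poses are not given: they have to be found in the camera images.
- jar: clear culture jar, 110 mm across, fixed to the counter by its grey stand (132 mm across); aluminium flange 124 mm across, top at 104 mm. Origin: centre of the underside; z up. The clamp lies along the jar's y axis: hinge post at y = +72 mm (left), knurled nut over the middle, cam lever on an eye bolt at y = -72 mm (right).
- lid: loose round aluminium lid, 116 mm across, 12 mm thick, 450 g, lying on the flange; steel boss 38 mm across, 6 mm high in its middle, brass vent cock off-centre. Origin: centre of its underside, 104 mm above the jar's origin; z up. Need not be touched.
- yoke: arched steel yoke, 24 mm wide, hinged at the left post, drawn down at the right by the cam. Origin: on its hinge, 72 mm left of the jar's axis, 131 mm up; it runs to -y. Carries the nut, and below it a spindle with a sprung rubber foot (26 mm across) that presses on the lid's boss. The nut starts backed off by an unknown amount, 1 to 3.1 rad short of right.
- nut_grip (a point): middle of the dark knurled nut, 40 mm across, 24 mm high, axis upright (5 degrees off while the lever is up); 10 mm free below it, a 12 mm spindle standing some 10 mm out of its top. Grasp across from above. Clockwise (from above) lowers the foot 1.5 mm per rad; stiff, 0.36 N m; stays where left. Each rad adds about 110 N of lock force and brings first bite 0.36 rad earlier.
- lever_knob (a point): centre of the red ball knob, 20 mm across, on the cam lever's 9 mm thick handle, 60 mm from the lever's pin. It can be pinched from above across the jar's x axis and led round in an arc with the gripper's orientation kept: the ball turns between the fingers.
- lever_pin (a point): the cam lever's pin, along the jar's x axis, at y = -72 mm, 164 mm up in the jar's frame; the lever turns about it. Resistance at the knob: 0.5 to 0.7 N when free; after the foot meets the lid 1 N more is felt only some 0.12 rad later; with the nut right it peaks at about 4 N near 1.15 rad, vanishes at 1.6, then draws the lever to its stop. Let go under load before 1.6 it springs up.
- lever (a joint): angle of the cam lever, rad: 0 upright (open), growing as it swings to the jar's right (-y) and down; 1.57 level, 1.60 top of the cam, 1.74 the stop (home). The foot comes down about 6.4 mm x cos(1.6 - angle). With the nut right the foot first touches the lid at 0.6 to 0.8 rad (best 0.70): lock force 80 to 155 N. It stays where left when unloaded.
- swab_box: white and blue card box, 58 x 98 x 48 mm, loose, lying to the left of the jar; leave alone. Origin: centre of its underside.
- vial_red: brown glass vial with a red cap, 24 mm across, 46 mm high, loose, standing to the right of the jar; leave alone. Origin: centre of its underside, z up.
- vial_blue: clear glass vial with a blue cap, 24 mm across, 46 mm high, loose, standing to the right of the jar; leave alone. Origin: centre of its underside, z up.
Things that resemble listed ones, but are neither listed nor needed, are in the scene too. What is meant by the lid is not orange, and is the smaller of those in its own colour.

How it is judged (in metres and radians):
On the way:
1. the nut is set: the foot takes hold of the lid (over 5 N) while the lever is still well short of level, below 1.1 rad (contact force between yoke and lid above 5 N and value of joint lever below 1.1 rad), for 0.05 s.
At the end, for the whole second after the job is handed in: the lever rests at its stop past the top of the cam (over 1.68 rad), the foot presses on the lid with 80 to 155 N, the lid lies level (within 0.03 rad) and central on the jar (within 5 mm), both vials stand upright (value of joint lever above 1.68 rad and contact force between yoke and lid between 80 and 155 N and angle between lid's own z axis and vertical below 0.03 rad and horizontal distance between lid and jar below 0.005 m and angle between each of vial_red, vial_blue's own z axis and vertical below 0.2 rad); the robot touches nothing.
It fails at once if the lid is overstressed: the foot presses on it with over 195 N (contact force between yoke and lid above 195 N).
It fails at once if the swab box or a vial is moved by more than 15 mm (distance of any of swab_box, vial_red, vial_blue from where it was at the start of the episode above 0.015 m).
It also fails if it takes over 72 s, if anything falls off the work surface, if the arm or the gripper's body presses on something with over 40 N, if the wrist force passes 120 N, or if a joint passes its speed limit or range.

## Working session

There is one attempt and no reset: what is moved stays moved. The work goes in short steps, Python scripts to look and compute and a shell command to move; the robot and the scene stay as the last step left them, time stands still between calls to the robot, and variables do not carry over. Pictures are saved under pics/ and viewed, at most 10 in all, crops included, and the job is handed in when it is done.

```bash
mkdir -p pics; python3 - <<'E'
from plant import bot, vision
import cv2,json
o=bot.get_obs();print({k:o[k] for k in("time","tool_pos","tcp_rot","contact_force","grip_width")})
for n in("side","top"):
    c=vision.capture(n);cv2.imwrite(f"pics/{n}0.png",c["color"][:,:,::-1]);print(n,c["K"],c["R"],c["t"])
E
```

```text
{'time': 0.0, 'tool_pos': array([ 144.97614481, -504.42543101,  404.06003486]), 'tcp_rot': array([-3.14008965e+00, -2.13429657e-04,  2.79790862e-01]), 'contact_force': array([-0.0895564 , -0.05548465,  0.89052365]), 'grip_width': 91.74839384684726}
side [[448.62375899   0.         321.07225919]
 [  0.         448.62375899 234.93153832]
 [  0.           0.           1.        ]] [[ 0.99782478  0.06281826  0.01998942]
 [ 0.05662584 -0.66150481 -0.74780004]
 [-0.0337524   0.74730532 -0.66362303]] [-502.30492312  160.66570385  996.9801317 ]
top [[598.18898728   0.         319.39847589]
 [  0.         598.18898728 243.61227299]
 [  0.           0.           1.        ]] [[ 0.01041039 -0.99979071  0.01761131]
 [-0.98878774 -0.01291637 -0.14876818]
 [ 0.14896452 -0.01586511 -0.98871526]] [  77.93068919  512.76221165 1508.54287339]
```

View pics/side0.png

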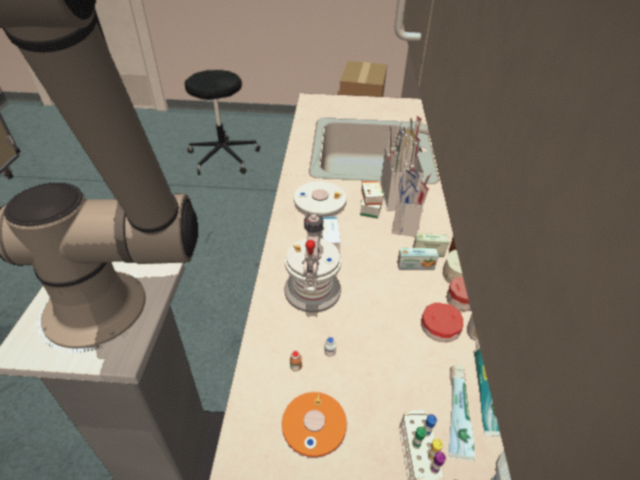

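View pics/top0.png

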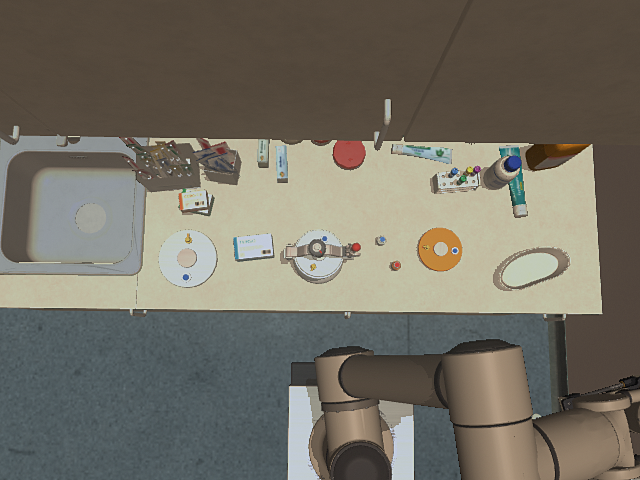

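Side view: jar at about (313,280), nut (313,223), red knob (311,245). Top view: jar (318,254), nut (317,247), knob (355,247).
Candidates for the red knob: top (355,247); the red vial cap (396,265); the red dish (349,153). I choose the knob on the jar's lever. Candidates for the lid: the one on the jar (318,254), the larger white lid (187,258) and the orange lid (440,249). I choose the jar's, and check it in a close crop.

```bash
cat > h.py <<'E'
from plant import bot, vision
import cv2, numpy as np
def ray(c,uv):
    d=c["R"].T@np.linalg.inv(c["K"])@np.array([uv[0],uv[1],1.]); return -c["R"].T@c["t"], d/np.linalg.norm(d)
def plane(c,uv,z):
    o,d=ray(c,uv); return o+d*(z-o[2])/d[2]
def tri(c1,u1,c2,u2):
    P=[c["K"]@np.c_[c["R"],c["t"]] for c in(c1,c2)]
    X=cv2.triangulatePoints(P[0],P[1],np.float64(u1).reshape(2,1),np.float64(u2).reshape(2,1))[:,0]; return X[:3]/X[3]
def blobs(c,lo,hi,roi):
    x0,y0,x1,y1=roi; h=cv2.cvtColor(c["color"],cv2.COLOR_RGB2HSV)[y0:y1,x0:x1]
    m=cv2.inRange(h,np.array(lo),np.array(hi)); n,l,s,ce=cv2.connectedComponentsWithStats(m)
    return [(s[i,4],(ce[i]+[x0,y0]).round(1)) for i in range(1,n) if s[i,4]>8]
E
python3 - <<'E'
from h import *
s=vision.capture("side");t=vision.capture("top")
a=cv2.resize(s["color"][205:315,265:365],(400,440),interpolation=3)
b=cv2.resize(t["color"][210:300,275:365],(400,400),interpolation=3)
b=cv2.copyMakeBorder(b,0,40,0,0,cv2.BORDER_CONSTANT)
cv2.imwrite("pics/crop.png",np.hstack([a,b])[:,:,::-1])
for lo,hi in(((0,150,80),(6,255,255)),((172,150,80),(180,255,255))):
  print("side",blobs(s,lo,hi,(280,210,345,370)));print("top",blobs(t,lo,hi,(280,215,410,290)))
print("nutdark",blobs(t,(0,0,0),(180,90,95),(285,225,350,275)),blobs(s,(0,0,0),(180,90,80),(295,205,330,250)))
print(tri(s,(311,245),t,(355,247)),tri(s,(313,222),t,(317,247)))
E
```

```text
side [(np.int32(77), array([310. , 245.9])), (np.int32(16), array([295. , 353.5]))]
top [(np.int32(49), array([355.9, 246.8])), (np.int32(13), array([396.6, 264.4]))]
side []
top []
nutdark [(np.int32(80), array([317.3, 249.9])), (np.int32(14), array([347.4, 253.5])), (np.int32(10), array([288.5, 258.4]))] [(np.int32(110), array([313.5, 227.6]))]
[478.33876044   5.88516619 220.37421678] [478.0523309   91.95458865 205.15408843]
```

View pics/crop.png

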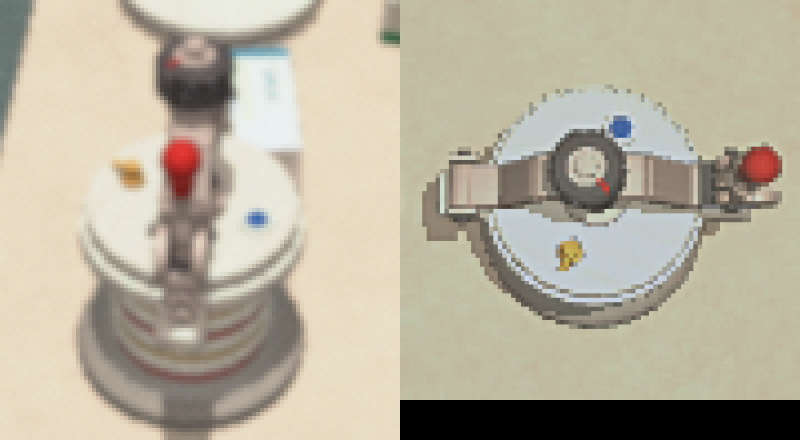

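The crop confirms the choice: white lid on the jar, dark nut with a red mark at top px (317,248), and the red knob at (356,247) with the lever near upright. I move above the jar for a wrist view.

Units first: shifts go in shares of 750 mm and turns go in shares of 2 pi rad. So 249 mm / 750 = 0.332, 200 mm / 750 = 0.2667, 0.5 rad / 6.2832 = 0.0796.

```bash
python3 -m crank '[[92, 0.0667, -0.0373, -0.0267, 0], [92, 0.1333, -0.076, -0.0533, 0.0159], [92, 0.2, -0.1133, -0.08, 0.0398], [92, 0.2667, -0.152, -0.1067, 0.0637], [92, 0.332, -0.1893, -0.128, 0.0796]]'
python3 -c "
from h import *
print(bot.get_obs()['tool_pos'],bot.get_obs()['tcp_rot'])"
```

```text
time: 0.82
tool_pos: [346.1, -297.7, 501.6]
tcp_rot: [3.141, -0.001, -0.224]
contact_force: [1.1, -0.9, 0.3]
grip_width: 91.9
finger_force: 0.0
[ 346.05667621 -297.7408965   501.58484542] [ 3.14099231e+00 -7.41882097e-04 -2.24221715e-01]
```

Converted, -250 mm / 750 = -0.3333, -200 mm / 750 = -0.2667, -0.9 rad / 6.2832 = -0.1432.

```bash
python3 -m crank '[[92, 0, -0.0667, 0, -0.0286], [92, 0, -0.1333, 0, -0.0573], [92, 0.0013, -0.2, 0, -0.0859], [92, 0.0013, -0.2667, 0, -0.1146], [92, 0.0013, -0.3333, 0, -0.1432]]'
python3 -c "
from h import *
print(bot.get_obs()['tool_pos'],bot.get_obs()['tcp_rot'])"
```

```text
time: 1.45
tool_pos: [400.7, -53.9, 500.7]
tcp_rot: [3.141, -0.0, 0.686]
contact_force: [0.3, 0.3, 0.1]
grip_width: 91.5
finger_force: 0.0
[400.68022009 -53.9481131  500.72057847] [ 3.14131887e+00 -1.40008644e-04  6.85530121e-01]
```

Converted, 95 mm / 750 = 0.1267, -70 mm / 750 = -0.0933, -0.885 rad / 6.2832 = -0.1409.

```bash
python3 -m crank '[[92, 0.04, -0.0293, 0, -0.0286], [92, 0.08, -0.0587, 0, -0.0573], [92, 0.1267, -0.0933, 0, -0.0859], [92, 0.1267, -0.0933, 0, -0.1146], [92, 0.1267, -0.0933, 0, -0.1409]]'
python3 - <<'E'
from h import *
o=bot.get_obs();print(o['tool_pos'],o['tcp_rot'],o['joint_positions'])
c=vision.capture("wrist");cv2.imwrite("pics/w1.png",c["color"][:,:,::-1]);np.savez("w1.npz",**c)
print(-c["R"].T@c["t"])
E
```

```text
time: 2.08
tool_pos: [430.5, 59.3, 500.4]
tcp_rot: [-3.141, 0.0, 1.572]
contact_force: [0.4, 1.0, -0.8]
grip_width: 91.8
finger_force: 0.0
[430.52942896  59.28902207 500.44899724] [-3.14099274e+00  1.05971367e-04  1.57208334e+00] [-3.98212616e-02  1.09198023e-01  1.56532729e+00 -1.31233635e-04
  1.46766240e+00 -4.10946980e-02]
[431.11228512 139.91750996 480.62705005]
```

View pics/w1.png

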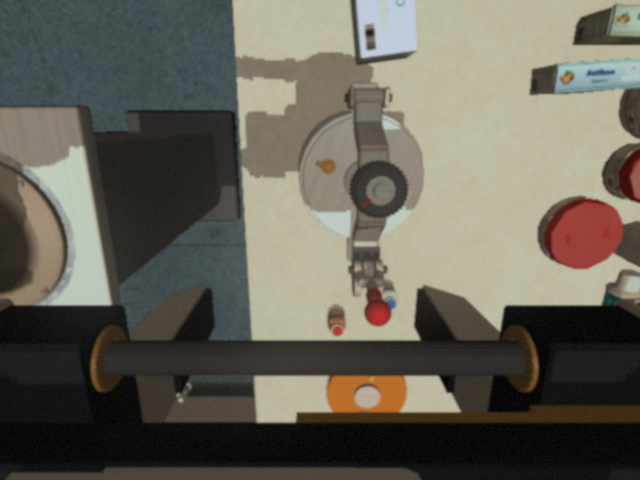

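Wrist view: nut centre (379,188), hinge (369,95), lever clevis (368,270), knob (378,313), lid disc centre about (361,174), red vial (337,325), blue vial (389,296).

```bash
python3 - <<'E'
from h import *
w=dict(np.load("w1.npz"));s=vision.capture("side");t=vision.capture("top")
rb=blobs(w,(0,150,60),(6,255,255),(350,285,410,330));print(rb)
k=max(rb,key=lambda b:b[0])[1]
print("knob",tri(w,k,t,(355.9,246.8)),tri(w,k,s,(310,245.9)))
print("spindle top",tri(w,(381,187),t,(317.1,247.1)),tri(w,(381,187),s,(313.7,218)))
print("hinge@140",plane(w,(369,97),140),"top cam",plane(t,(289,250.3),140))
print("clevis@170",plane(w,(368,268),170))
print("lid@116",plane(w,(361.5,173.5),116), plane(t,(275+190*.225,210+193*.225),116))
print("vial r,b",plane(w,(337,332),46),plane(w,(390,304),46), "side", plane(s,(295,353.5),46),plane(t,(380.5,239),46))
g=cv2.resize(w["color"][80:330,290:440],(480,800)); cv2.imwrite("pics/w1c.png",cv2.resize(g,(360,600))[:,:,::-1])
E
```

```text
[(np.int32(36), array([373.9, 296.5])), (np.int32(448), array([377.6, 312.8]))]
knob [478.35640138   3.67276791 219.89722471] [478.39136221   3.8599128  220.34102476]
spindle top [483.05209977  91.57416872 176.33731875] [478.05414614  97.2532133  211.13140671]
hinge@140 [476.66035643 160.98932842 140.        ] top cam [479.17164318 158.54355656 140.        ]
clevis@170 [477.70125569  20.58018433 170.        ]
lid@116 [475.69169361  94.93439371 116.        ] [475.68528503  88.97682348 116.        ]
vial r,b [ 460.40220199 -114.37810829   46.        ] [525.71794354 -74.97525441  46.        ] side [ 459.37050135 -115.30750998   46.        ] [524.64115336 -73.35783499  46.        ]
```

View pics/w1c.png

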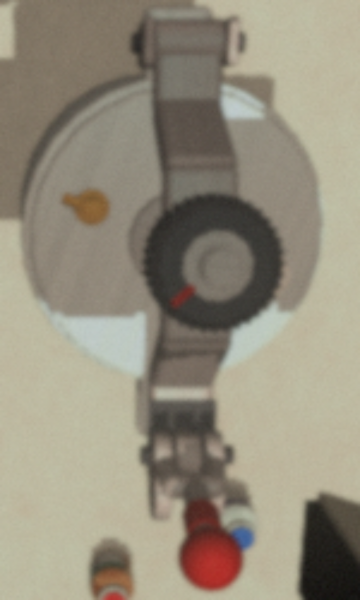

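Crop: nut face centre (213,262), i.e. image px (379,189), spindle (219,265), hinge (190,45), clevis (190,460); the clamp runs along world y. I put the wrist camera straight over the nut to pin its centre.

Converted, 47 mm / 750 = 0.0627, -44 mm / 750 = -0.0587.

```bash
python3 -m crank '[[92, -0.0587, 0.0627, 0, 0], [92, -0.0587, 0.0627, 0, 0], [92, -0.0587, 0.0627, 0, 0]]'
python3 - <<'E'
from h import *
o=bot.get_obs();print(o['tool_pos'],o['tcp_rot'])
c=vision.capture("wrist");np.savez("w2.npz",**c);w1=dict(np.load("w1.npz"))
print(-c["R"].T@c["t"],c["K"][0,0],c["R"][2])
g=cv2.cvtColor(c["color"],cv2.COLOR_RGB2GRAY)
u=c["K"]@(c["R"]@np.array([478,95,200])+c["t"]);u=(u/u[2])[:2].astype(int);print(u)
x0,y0=u-75
cv2.imwrite("pics/w2c.png",cv2.resize(c["color"][y0:y0+150,x0:x0+150],(600,600),interpolation=3)[:,:,::-1]);print(x0,y0)
E
```

```text
time: 2.6
tool_pos: [477.2, 14.0, 500.3]
tcp_rot: [-3.14, -0.0, 1.561]
contact_force: [-0.2, 0.7, -0.6]
grip_width: 91.9
finger_force: 0.0
[477.24171928  14.00959541 500.30738897] [-3.14041824e+00 -3.26755980e-04  1.56146740e+00]
[478.63507884  94.6677068  480.53552038] 384.12890383834934 [-0.00387029 -0.29378087 -0.95586496]
[313 123]
238 48
```

View pics/w2c.png

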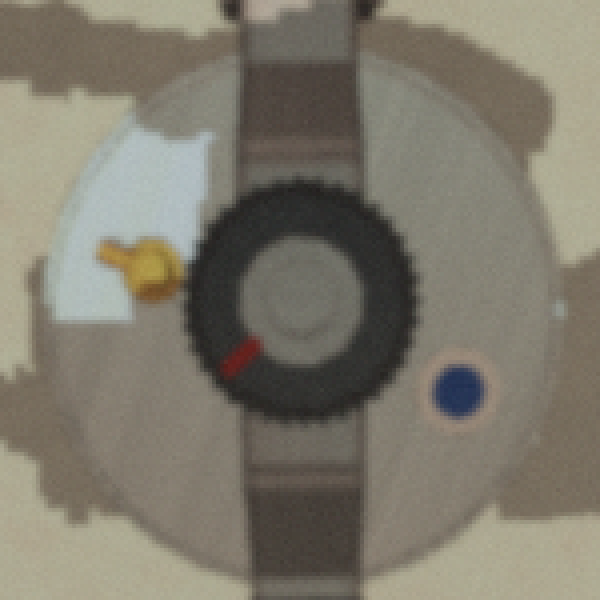

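Nut centred at crop (301,300), world (478, 95) at its top (z≈202); lid centre at crop (303,318), so the jar is at about (477.5, 91). I go over it, pre-turned by -0.6.

Converted, 90 mm / 750 = 0.12, 80 mm / 750 = 0.1067, -0.6 rad / 6.2832 = -0.0955.

```bash
python3 -m crank '[[92, 0.0533, 0, 0, -0.0239], [92, 0.1067, 0.0013, 0, -0.0477], [92, 0.1067, 0.0013, 0.0533, -0.0716], [92, 0.1067, 0.0013, 0.12, -0.0955], [92, 0.1067, 0.0013, 0.12, -0.0955]]'; python3 -m crank '[[92, 0, 0, 0.04, 0], [92, 0, 0, 0.0787, 0], [92, 0, 0, 0.0787, 0]]'
```

```text
time: 3.28
tool_pos: [477.3, 94.9, 408.4]
tcp_rot: [-3.136, -0.004, 2.164]
contact_force: [0.4, -0.5, 0.3]
grip_width: 91.7
finger_force: 0.0
time: 3.65
tool_pos: [478.7, 94.4, 352.4]
tcp_rot: [-3.141, -0.0, 2.162]
contact_force: [0.2, 0.5, 1.4]
grip_width: 91.9
finger_force: 0.0
```

```bash
for i in 1 2; do python3 -m crank '[[30, 0, 0, 0, 0], [30, 0, 0, 0, 0], [30, 0, 0, 0, 0], [30, 0, 0, 0, 0]]'; done
python3 - <<'E'
from h import *
s=vision.capture("side")
cv2.imwrite("pics/s2.png",cv2.resize(s["color"][150:310,230:390],(600,600),interpolation=3)[:,:,::-1])
E
```

```text
time: 4.15
tool_pos: [478.8, 94.3, 352.1]
tcp_rot: [3.141, 0.0, 2.165]
contact_force: [0.3, 0.1, -0.3]
grip_width: 56.6
finger_force: 0.0
time: 4.65
tool_pos: [477.7, 93.5, 351.5]
tcp_rot: [-3.136, -0.0, 2.165]
contact_force: [-5.4, -5.7, 4.7]
grip_width: 39.6
finger_force: 29.0
```

View pics/s2.png

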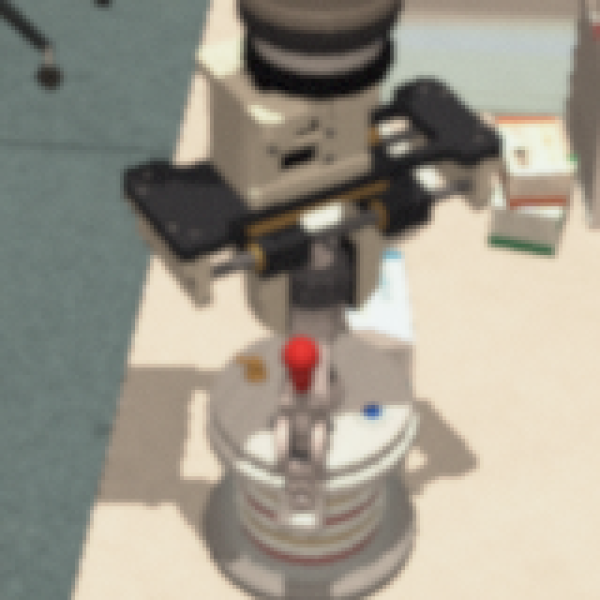

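The fingers hold the nut (s2 px (323,285)), opening 39.6 mm, and the knob at (300,355) is clear. Turn 1.0 rad clockwise.

Converted, 0.85 rad / 6.2832 = 0.1353.

```bash
python3 -m crank '[[30, 0, 0, 0, 0.0271], [30, 0, 0, 0, 0.0541], [30, 0, 0, 0, 0.0812], [30, 0, 0, 0, 0.1082], [30, 0, 0, 0, 0.1353]]';python3 -m crank '[[30, 0, 0, 0, 0.0239], [30, 0, 0, 0, 0.0239], [30, 0, 0, 0, 0.0239]]'
python3 -c "
from h import *
o=bot.get_obs();print(o['moment'],o['contact_force'])"
```

```text
time: 5.32
tool_pos: [477.7, 93.4, 351.0]
tcp_rot: [-3.138, 0.004, 1.311]
contact_force: [-8.7, -7.4, -2.9]
grip_width: 39.3
finger_force: 30.0
time: 5.7
tool_pos: [477.7, 93.4, 350.9]
tcp_rot: [-3.138, 0.005, 1.165]
contact_force: [-7.6, -6.0, 0.3]
grip_width: 39.4
finger_force: 30.0
[-1.27602401  0.25828953 -0.29173897] [-7.58710908 -5.99034122  0.29550867]
```

Converted, -85 mm / 750 = -0.1133, -40 mm / 750 = -0.0533.

```bash
python3 -m crank '[[70, 0, 0, 0, 0], [70, 0, 0, 0, 0], [70, 0, 0, 0, 0], [70, 0, 0, -0.0533, 0], [70, 0, 0, -0.1133, 0]]'; python3 -m crank '[[50, 0, 0, 0, -0.0159], [50, -0.0547, 0.0227, 0, -0.0318], [50, -0.1093, 0.0467, 0, -0.0645], [50, -0.1093, 0.0467, 0, -0.0645], [50, -0.1093, 0.0467, 0, -0.0645]]'
python3 - <<'E'
from h import *
o=bot.get_obs();print(o['tool_pos'],o['tcp_rot'])
s=vision.capture("side");w=vision.capture("wrist")
print(blobs(s,(0,150,80),(6,255,255),(280,210,345,330)))
cv2.imwrite("pics/a.png",np.hstack([cv2.resize(s["color"][190:310,270:370],(400,480)),cv2.resize(w["color"],(400,480))])[:,:,::-1])
E
```

```text
time: 6.32
tool_pos: [478.8, 94.4, 437.3]
tcp_rot: [-3.14, 0.001, 1.165]
contact_force: [1.4, -0.2, 0.1]
grip_width: 69.7
finger_force: 0.0
time: 6.95
tool_pos: [478.6, 5.3, 436.8]
tcp_rot: [3.141, -0.0, 1.567]
contact_force: [0.5, -0.4, 0.7]
grip_width: 49.9
finger_force: 0.0
[478.58289956   5.30419352 436.75486841] [ 3.14139303e+00 -3.69478738e-04  1.56745378e+00]
[(np.int32(82), array([310. , 245.9]))]
```

View pics/a.png

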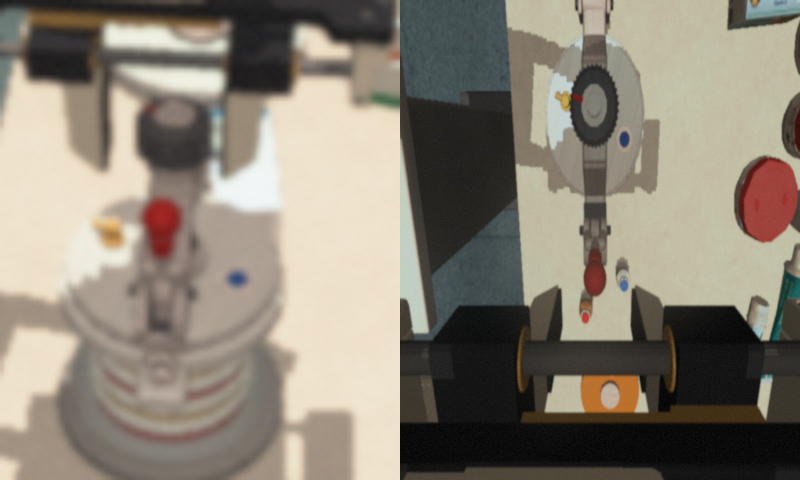

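The nut's mark moved about 1 rad clockwise (a.png, (578,98)). The knob at (595,278) lies between the open fingers' planes. I descend and pinch it.

Converted, 56 mm / 750 = 0.0747, 28 mm / 750 = 0.0373.

```bash
python3 -m crank '[[50, -0.0013, 0, 0.0373, 0], [50, -0.0013, 0, 0.0747, 0], [50, -0.0013, 0, 0.0747, 0]]';python3 -m crank '[[15, 0, 0, 0, 0], [15, 0, 0, 0, 0], [15, 0, 0, 0, 0], [15, 0, 0, 0, 0], [15, 0, 0, 0, 0]]'
python3 -c "
from h import *
o=bot.get_obs();print(o['tool_pos'],o['tcp_rot'],o['moment'],o['contact_force'])"
```

```text
time: 7.42
tool_pos: [478.1, 5.1, 379.2]
tcp_rot: [-3.137, -0.001, 1.57]
contact_force: [0.2, -0.0, -0.0]
grip_width: 49.9
finger_force: 0.0
time: 8.05
tool_pos: [477.7, 4.1, 381.2]
tcp_rot: [-3.139, 0.0, 1.57]
contact_force: [-6.3, -1.2, 5.8]
grip_width: 18.1
finger_force: 30.0
[477.74286061   4.08077315 381.20331171] [-3.13931030e+00  3.64554835e-04  1.56985270e+00] [-0.04759909  0.92931041  0.04407309] [-6.33676614 -1.1552997   5.83130301]
```

Converted, -8.4 mm / 750 = -0.0112, 2.7 mm / 750 = 0.0036.

```bash
cat > f.py <<'E'
from h import *
import sys
o=bot.get_obs();p=o['tool_pos'];f=np.mean([bot.get_obs()['contact_force'] for _ in range(1)],0)
y,z=p[1]-19,p[2]-159-164;th=np.arctan2(-y,z);print("pos",p.round(1),"th",th.round(3),"r",np.hypot(y,z).round(1),"F",f.round(1),"Ftan",(-(f[1]*-np.cos(th)+f[2]*-np.sin(th))).round(2),"grip",round(o['grip_width'],1))
if len(sys.argv)>1:
    s=vision.capture("side");b=[x for x in blobs(s,(0,150,60),(6,255,255),(270,200,345,345)) if x[0]>15]
    for n,c in b:
        oo,d=ray(s,c);q=oo+d*(478-oo[0])/d[0] if 0 else None
        k=s["K"]@(s["R"]@np.array([p[0],p[1],p[2]-159])+s["t"]);print("blob",n,c,"expect",(k/k[2])[:2].round(1))
E
python3 f.py 1; python3 -m crank '[[15, -0.0053, 0, 0.0013, 0], [15, -0.0112, 0, 0.0036, 0], [15, -0.0112, 0, 0.0036, 0]]'; python3 f.py 1;python3 f.py
```

```text
pos [477.7   4.1 381.2] th 0.251 r 60.1 F [-6.3 -1.2  5.8] Ftan 0.33 grip 18.1
blob 95 [309.7 245.6] expect [309.9 245. ]
time: 8.48
tool_pos: [477.8, -4.6, 378.8]
tcp_rot: [-3.14, 0.001, 1.57]
contact_force: [-7.0, -1.2, 7.3]
grip_width: 18.2
finger_force: 30.0
pos [477.8  -4.6 378.8] th 0.401 r 60.6 F [-7.  -1.2  7.3] Ftan 1.7 grip 18.2
blob 86 [309.5 249.2] expect [309.5 249.2]
pos [477.8  -4.6 378.8] th 0.4 r 60.6 F [-6.4 -1.   8.3] Ftan 2.27 grip 18.0
```

Converted, -5.9 mm / 750 = -0.0079, 1.8 mm / 750 = 0.0024.

```bash
python3 -m crank '[[15, -0.0079, 0, 0.0024, 0], [15, -0.0079, 0, 0.0024, 0]]' >/dev/null; python3 f.py;  python3 -m crank '[[15, -0.0069, 0, 0.0043, 0], [15, -0.0069, 0, 0.0043, 0]]'>/dev/null; python3 f.py 1;  python3 f.py
```

```text
pos [477.8 -10.4 376.4] th 0.503 r 61.0 F [-6.1  0.1  4.3] Ftan 2.13 grip 17.6
pos [477.8 -15.8 373.3] th 0.604 r 61.2 F [-6.8 -1.7  5.6] Ftan 1.76 grip 17.8
blob 76 [308.8 254.6] expect [309.  255.5]
pos [477.8 -15.7 373.4] th 0.603 r 61.2 F [-6.7 -2.1  5.8] Ftan 1.58 grip 17.9
```

Converted, -4.9 mm / 750 = -0.0065, 3.7 mm / 750 = 0.0049.

```bash
python3 -m crank '[[15, -0.0065, 0, 0.0049, 0], [15, -0.0065, 0, 0.0049, 0]]' >/dev/null; python3 f.py 1; python3 f.py;  python3 -m crank '[[15, -0.006, 0, 0.0056, 0], [15, -0.006, 0, 0.0056, 0]]'>/dev/null; python3 f.py 1;  python3 f.py; python3 -m crank '[[15, -0.0053, 0, 0.0061, 0], [15, -0.0053, 0, 0.0061, 0]]'>/dev/null; python3 f.py 1;  python3 f.py
```

```text
pos [477.8 -20.8 369.7] th 0.706 r 61.3 F [-5.1 -2.7  5.6] Ftan 1.54 grip 18.0
blob 76 [308.4 257.8] expect [308.8 258.8]
pos [477.9 -20.7 369.7] th 0.704 r 61.3 F [-6.9 -2.7  6.4] Ftan 2.05 grip 18.4
pos [477.9 -25.4 365.4] th 0.808 r 61.4 F [-5.9 -3.1  4.6] Ftan 1.17 grip 18.2
blob 76 [308.5 261. ] expect [308.6 262.2]
pos [477.9 -25.3 365.5] th 0.806 r 61.4 F [-5.4 -3.8  5.7] Ftan 1.48 grip 18.3
pos [477.9 -29.5 360.8] th 0.909 r 61.5 F [-6.7 -4.   5.5] Ftan 1.85 grip 17.7
blob 74 [308.4 264.5] expect [308.4 265.6]
pos [477.9 -29.4 360.9] th 0.907 r 61.5 F [-5.9 -4.3  5.9] Ftan 1.98 grip 18.0
```

Converted, 4.9 mm / 750 = 0.0065, -3.6 mm / 750 = -0.0048.

```bash
python3 -m crank '[[15, -0.0048, 0, 0.0065, 0], [15, -0.0048, 0, 0.0065, 0]]' >/dev/null; python3 f.py 1; python3 f.py;  python3 -m crank '[[15, -0.004, 0, 0.0071, 0], [15, -0.004, 0, 0.0071, 0]]'>/dev/null; python3 f.py 1;  python3 f.py; python3 -m crank '[[15, -0.0033, 0, 0.0075, 0], [15, -0.0033, 0, 0.0075, 0]]'>/dev/null; python3 f.py 1;  python3 f.py
```

```text
pos [477.9 -33.1 355.9] th 1.008 r 61.6 F [-6.  -4.3  5.6] Ftan 2.46 grip 18.4
blob 72 [308.1 268. ] expect [308.3 268.9]
pos [477.9 -33.1 355.9] th 1.007 r 61.6 F [-6.1 -4.1  4.7] Ftan 1.82 grip 18.2
pos [477.9 -36.2 350.5] th 1.109 r 61.6 F [-5.7 -4.7  4.2] Ftan 1.64 grip 17.6
blob 83 [307.8 270.9] expect [308.1 272.1]
pos [477.9 -36.1 350.5] th 1.108 r 61.6 F [-5.7 -4.9  3.5] Ftan 0.97 grip 18.1
pos [477.9 -38.7 344.8] th 1.21 r 61.7 F [-5.  -4.6  2.9] Ftan 1.07 grip 18.0
blob 87 [307.9 273.5] expect [308.  275.2]
pos [477.9 -38.7 344.9] th 1.208 r 61.7 F [-4.8 -5.9  3.6] Ftan 1.32 grip 18.2
```

Converted, 42.2 mm / 750 = 0.0563, 33.4 mm / 750 = 0.0445.

```bash
python3 -m crank '[[15, 0.0075, 0, -0.0145, 0], [15, 0.0176, 0, -0.0273, 0], [15, 0.0301, 0, -0.038, 0], [15, 0.0445, 0, -0.0453, 0], [15, 0.0563, 0, -0.0487, 0]]'; python3 f.py 1
python3 -m crank '[[50, 0, 0, 0, 0], [50, 0, 0, 0, 0], [50, 0, 0, 0, 0], [60, 0, 0, -0.04, 0], [92, 0, 0, -0.08, 0]]'; python3 f.py 1
```

```text
time: 11.5
tool_pos: [477.9, 5.3, 380.8]
tcp_rot: [-3.139, 0.0, 1.571]
contact_force: [-5.3, -1.0, -8.0]
grip_width: 17.8
finger_force: 30.0
pos [477.9   5.3 380.8] th 0.232 r 59.4 F [-5.3 -1.  -8. ] Ftan -2.82 grip 17.8
blob 94 [309.7 246. ] expect [310.  244.7]
time: 12.18
tool_pos: [478.8, 4.3, 442.1]
tcp_rot: [3.141, 0.0, 1.57]
contact_force: [0.3, 0.6, 0.3]
grip_width: 63.4
finger_force: 0.0
pos [478.8   4.3 442.1] th 0.123 r 120.0 F [0.3 0.6 0.3] Ftan 0.63 grip 63.4
blob 83 [310.  245.8] expect [310.6 219.9]
```

Converted, 89.2 mm / 750 = 0.1189, 45 mm / 750 = 0.06, -0.6 rad / 6.2832 = -0.0955.

```bash
python3 -m crank '[[92, 0.06, -0.0007, 0, -0.0239], [92, 0.1189, -0.0013, 0, -0.0477], [92, 0.1189, -0.0013, 0, -0.0716], [92, 0.1189, -0.0013, 0.02, -0.0955], [92, 0.1189, -0.0013, 0.04, -0.0955]]'; python3 -m crank '[[92, 0, 0, 0.04, 0], [92, 0, 0, 0.0793, 0], [92, 0, 0, 0.0793, 0], [30, 0, 0, 0.0793, 0], [30, 0, 0, 0.0793, 0]]';python3 -m crank '[[30, 0, 0, 0, 0], [30, 0, 0, 0, 0], [30, 0, 0, 0, 0], [30, 0, 0, 0, 0], [30, 0, 0, 0, 0]]'; python3 -m crank '[[30, 0, 0, 0, 0], [30, 0, 0, 0, 0]]'
```

```text
time: 12.85
tool_pos: [477.8, 93.7, 411.1]
tcp_rot: [3.14, 0.001, 2.172]
contact_force: [-1.1, -0.1, -0.2]
grip_width: 92.0
finger_force: 0.0
time: 13.48
tool_pos: [478.0, 93.5, 353.0]
tcp_rot: [3.139, 0.002, 2.17]
contact_force: [-0.4, 0.5, -0.1]
grip_width: 76.2
finger_force: 0.0
time: 14.1
tool_pos: [477.3, 93.2, 351.7]
tcp_rot: [-3.14, -0.0, 2.17]
contact_force: [-3.5, -3.7, 3.6]
grip_width: 39.9
finger_force: 28.8
time: 14.35
tool_pos: [477.3, 93.2, 351.6]
tcp_rot: [-3.14, -0.0, 2.17]
contact_force: [-3.8, -3.5, 2.9]
grip_width: 39.9
finger_force: 28.8
```

Converted, 0.85 rad / 6.2832 = 0.1353.

```bash
python3 -m crank '[[30, 0, 0, 0, 0.0271], [30, 0, 0, 0, 0.0541], [30, 0, 0, 0, 0.0812], [30, 0, 0, 0, 0.1082], [30, 0, 0, 0, 0.1353]]';python3 -m crank '[[30, 0, 0, 0, 0.0239], [30, 0, 0, 0, 0.0239], [30, 0, 0, 0, 0.0239]]'
python3 -m crank '[[70, 0, 0, 0, 0], [70, 0, 0, 0, 0], [70, 0, 0, 0, 0], [70, 0, 0, -0.0533, 0], [70, 0, 0, -0.1133, 0]]'; python3 -m crank '[[50, 0, 0, 0, -0.0159], [50, -0.0547, 0.0227, 0, -0.0318], [50, -0.1093, 0.0467, 0, -0.0637], [50, -0.1093, 0.0467, 0, -0.0637], [50, -0.1093, 0.0467, 0, -0.0637]]'; python3 f.py 1
```

```text
time: 14.98
tool_pos: [477.2, 93.1, 351.2]
tcp_rot: [-3.141, 0.002, 1.315]
contact_force: [-6.4, -5.0, -0.2]
grip_width: 39.3
finger_force: 30.0
time: 15.35
tool_pos: [477.2, 93.1, 351.2]
tcp_rot: [-3.141, 0.002, 1.17]
contact_force: [-6.0, -4.4, -0.9]
grip_width: 39.1
finger_force: 30.0
time: 15.98
tool_pos: [477.7, 93.6, 437.3]
tcp_rot: [-3.14, 0.0, 1.17]
contact_force: [0.5, 0.4, 0.4]
grip_width: 69.7
finger_force: 0.0
time: 16.6
tool_pos: [477.9, 4.6, 436.7]
tcp_rot: [3.141, -0.0, 1.567]
contact_force: [-0.3, -0.2, 0.1]
grip_width: 50.0
finger_force: 0.0
pos [477.9   4.6 436.7] th 0.126 r 114.7 F [-0.3 -0.2  0.1] Ftan -0.17 grip 50.0
blob 85 [310.  245.6] expect [310.1 222. ]
```

Converted, 55.5 mm / 750 = 0.074, 28 mm / 750 = 0.0373.

```bash
python3 -m crank '[[50, -0.0005, -0.0008, 0.0373, 0], [50, -0.0005, -0.0008, 0.074, 0], [50, -0.0005, -0.0008, 0.074, 0], [15, -0.0005, -0.0008, 0.074, 0], [15, -0.0005, -0.0008, 0.074, 0]]';python3 -m crank '[[15, 0, 0, 0, 0], [15, 0, 0, 0, 0], [15, 0, 0, 0, 0]]'; python3 f.py 1; python3 f.py
```

```text
time: 17.27
tool_pos: [477.6, 4.2, 382.4]
tcp_rot: [3.139, 0.0, 1.57]
contact_force: [0.4, 0.5, -0.5]
grip_width: 34.2
finger_force: 0.0
time: 17.65
tool_pos: [477.2, 3.9, 381.7]
tcp_rot: [3.141, 0.0, 1.57]
contact_force: [-1.8, -0.3, 4.4]
grip_width: 18.1
finger_force: 30.0
pos [477.2   3.9 381.7] th 0.252 r 60.6 F [-1.8 -0.3  4.4] Ftan 0.8 grip 18.1
blob 94 [309.7 245.5] expect [309.6 244.9]
pos [477.2   3.9 381.7] th 0.252 r 60.6 F [-2.1  0.1  5.7] Ftan 1.46 grip 18.3
```

Converted, -14.1 mm / 750 = -0.0188, -7.5 mm / 750 = -0.01.

```bash
python3 -m crank '[[15, -0.01, 0, 0.0028, 0], [15, -0.0188, 0, 0.0069, 0], [15, -0.0188, 0, 0.0069, 0]]' >/dev/null; python3 f.py 1;python3 f.py; python3 -m crank '[[15, -0.0071, 0, 0.0041, 0], [15, -0.0071, 0, 0.0041, 0]]'>/dev/null; python3 f.py 1;python3 f.py; python3 -m crank '[[15, -0.0065, 0, 0.0048, 0], [15, -0.0065, 0, 0.0048, 0]]'>/dev/null; python3 f.py 1;python3 f.py;python3 -m crank '[[15, -0.006, 0, 0.0056, 0], [15, -0.006, 0, 0.0056, 0]]'>/dev/null; python3 f.py 1;python3 f.py
```

```text
pos [477.2 -10.8 376.6] th 0.507 r 61.3 F [-2.8 -2.7  7.5] Ftan 1.26 grip 18.5
blob 79 [309.1 251.9] expect [308.9 252.3]
pos [477.2 -10.7 376.7] th 0.505 r 61.3 F [-2.3 -2.9  6.3] Ftan 0.47 grip 18.1
pos [477.3 -16.1 373.5] th 0.607 r 61.5 F [-2.6 -2.9  8.2] Ftan 2.29 grip 18.0
blob 78 [308.8 254.5] expect [308.7 255.5]
pos [477.2 -16.  373.6] th 0.606 r 61.5 F [-2.6 -4.1  7.5] Ftan 0.9 grip 18.1
pos [477.3 -21.1 369.9] th 0.707 r 61.7 F [-3.  -3.9  6.6] Ftan 1.34 grip 17.8
blob 77 [308.5 257.8] expect [308.5 258.8]
pos [477.3 -21.  369.9] th 0.706 r 61.7 F [-2.3 -3.5  5.7] Ftan 1.06 grip 17.8
pos [477.3 -25.7 365.7] th 0.809 r 61.8 F [-2.6 -3.9  5.9] Ftan 1.58 grip 18.3
blob 74 [308.5 261. ] expect [308.3 262.2]
pos [477.3 -25.6 365.7] th 0.808 r 61.7 F [-2.3 -3.9  6.4] Ftan 1.87 grip 18.0
```

Converted, 4.6 mm / 750 = 0.0061, -4 mm / 750 = -0.0053.

```bash
python3 -m crank '[[15, -0.0053, 0, 0.0061, 0], [15, -0.0053, 0, 0.0061, 0]]'>/dev/null; python3 f.py 1;  python3 f.py;python3 -m crank '[[15, -0.0048, 0, 0.0065, 0], [15, -0.0048, 0, 0.0065, 0]]' >/dev/null; python3 f.py 1; python3 f.py
```

```text
pos [477.3 -29.7 361. ] th 0.909 r 61.8 F [-3.1 -4.9  6. ] Ftan 1.7 grip 18.0
blob 73 [308.2 264.6] expect [308.1 265.6]
pos [477.3 -29.7 361. ] th 0.908 r 61.8 F [-2.1 -4.2  6.4] Ftan 2.43 grip 18.1
pos [477.3 -33.3 356. ] th 1.008 r 61.9 F [-1.8 -4.8  5.2] Ftan 1.83 grip 18.2
blob 74 [308.  267.8] expect [307.9 268.9]
pos [477.3 -33.3 356.1] th 1.006 r 61.9 F [-2.4 -4.8  6.4] Ftan 2.83 grip 17.9
```

Converted, 5.3 mm / 750 = 0.0071, -3 mm / 750 = -0.004.

```bash
cat > g.py <<'E'
from h import *
R=[]
for i in range(5):
    o=bot.get_obs();p=o['tool_pos'];f=o['contact_force'];y,z=p[1]-19,p[2]-323;th=np.arctan2(-y,z)
    R.append([th,np.hypot(y,z),f[1]*np.cos(th)+f[2]*np.sin(th),-f[1]*np.sin(th)+f[2]*np.cos(th),o['grip_width']])
    if i<4: s=vision.capture("side")
print("th r Ftan Frad grip",np.mean(R,0).round(2))
E
python3 g.py; python3 -m crank '[[15, -0.004, 0, 0.0071, 0], [15, -0.004, 0, 0.0071, 0]]'>/dev/null; python3 g.py; python3 -m crank '[[15, -0.0033, 0, 0.0075, 0], [15, -0.0033, 0, 0.0075, 0]]'>/dev/null; python3 g.py
```

```text
th r Ftan Frad grip [ 1.01 61.9   2.09  7.33 17.91]
th r Ftan Frad grip [ 1.1  61.94  2.95  7.44 18.08]
th r Ftan Frad grip [ 1.2  61.97  3.24  6.85 17.97]
```

Bite shows: a clear rise between 1.0 and 1.2. By the force model the first touch is at about 0.82 rad, so the nut needs about 0.4 rad more. Lever back up, then to the nut.

Units first: shifts go in shares of 750 mm and turns go in shares of 2 pi rad. So 42.6 mm / 750 = 0.0568, -36.3 mm / 750 = -0.0484.

```bash
python3 -m crank '[[15, 0.0075, 0, -0.0145, 0], [15, 0.0176, 0, -0.0273, 0], [15, 0.0301, 0, -0.038, 0], [15, 0.0445, 0, -0.0453, 0], [15, 0.0568, 0, -0.0484, 0]]'; python3 -m crank '[[15, 0, 0, 0, 0], [50, 0, 0, 0, 0], [50, 0, 0, 0, 0], [50, 0, 0, 0, 0]]';python3 f.py 1
python3 -m crank '[[60, 0, 0, -0.04, 0], [92, 0, 0, -0.08, 0]]'; python3 f.py 1
```

```text
time: 21.35
tool_pos: [477.2, 5.5, 381.0]
tcp_rot: [-3.141, 0.001, 1.571]
contact_force: [2.3, -1.0, -9.7]
grip_width: 17.9
finger_force: 30.0
time: 21.85
tool_pos: [477.3, 4.4, 381.3]
tcp_rot: [3.141, 0.0, 1.569]
contact_force: [-0.2, -0.4, -0.1]
grip_width: 43.4
finger_force: 0.0
pos [477.3   4.4 381.3] th 0.245 r 60.1 F [-0.2 -0.4 -0.1] Ftan -0.43 grip 43.4
blob 82 [310.  245.9] expect [309.6 244.9]
time: 22.15
tool_pos: [477.2, 4.5, 441.7]
tcp_rot: [-3.141, 0.0, 1.569]
contact_force: [0.8, -0.4, -0.4]
grip_width: 65.5
finger_force: 0.0
pos [477.2   4.5 441.7] th 0.122 r 119.5 F [ 0.8 -0.4 -0.4] Ftan -0.44 grip 65.5
blob 83 [310.  245.8] expect [309.7 219.9]
```

Converted, 89 mm / 750 = 0.1187, 45 mm / 750 = 0.06, -0.2 rad / 6.2832 = -0.0318.

```bash
python3 -m crank '[[92, 0.06, 0, 0, -0.0159], [92, 0.1187, 0.0004, 0, -0.0318], [92, 0.1187, 0.0004, 0, -0.0318], [92, 0.1187, 0.0004, 0.02, -0.0318], [92, 0.1187, 0.0004, 0.04, -0.0318]]'; python3 -m crank '[[92, 0, 0, 0.04, 0], [92, 0, 0, 0.08, 0], [92, 0, 0, 0.08, 0], [30, 0, 0, 0.08, 0], [30, 0, 0, 0.08, 0]]';python3 -m crank '[[30, 0, 0, 0, 0], [30, 0, 0, 0, 0], [30, 0, 0, 0, 0], [30, 0, 0, 0, 0], [30, 0, 0, 0, 0]]'; python3 -m crank '[[30, 0, 0, 0, 0], [30, 0, 0, 0, 0]]'
```

```text
time: 22.82
tool_pos: [477.7, 93.0, 410.7]
tcp_rot: [3.141, 0.001, 1.769]
contact_force: [1.0, -0.2, -0.6]
grip_width: 91.5
finger_force: 0.0
time: 23.45
tool_pos: [478.0, 93.5, 352.3]
tcp_rot: [3.139, 0.001, 1.769]
contact_force: [-0.6, 0.0, -0.4]
grip_width: 76.0
finger_force: 0.0
time: 24.08
tool_pos: [477.1, 93.6, 351.0]
tcp_rot: [-3.14, 0.0, 1.77]
contact_force: [-6.0, -1.5, 3.5]
grip_width: 39.0
finger_force: 30.0
time: 24.32
tool_pos: [477.1, 93.6, 350.9]
tcp_rot: [-3.14, 0.0, 1.77]
contact_force: [-6.2, -1.5, 4.0]
grip_width: 39.4
finger_force: 30.0
```

Converted, 0.4 rad / 6.2832 = 0.0637.

```bash
python3 -m crank '[[30, 0, 0, 0, 0.0271], [30, 0, 0, 0, 0.0541], [30, 0, 0, 0, 0.0637], [30, 0, 0, 0, 0.0637], [30, 0, 0, 0, 0.0637]]'
python3 -m crank '[[70, 0, 0, 0, 0], [70, 0, 0, 0, 0], [70, 0, 0, 0, 0], [70, 0, 0, -0.0533, 0], [70, 0, 0, -0.1133, 0]]'; python3 -m crank '[[50, 0, 0, 0, -0.0159], [50, -0.0573, 0.0113, 0, -0.0318], [50, -0.1164, 0.0231, 0, -0.0318], [50, -0.1164, 0.0231, 0, -0.0318], [50, -0.1164, 0.0231, 0, -0.0318]]'; python3 f.py 1
```

```text
time: 24.95
tool_pos: [477.3, 93.5, 350.9]
tcp_rot: [-3.141, 0.001, 1.37]
contact_force: [-6.4, -0.2, 2.6]
grip_width: 39.7
finger_force: 30.0
time: 25.58
tool_pos: [477.7, 93.7, 436.5]
tcp_rot: [-3.14, 0.0, 1.37]
contact_force: [0.4, 0.0, -0.7]
grip_width: 70.2
finger_force: 0.0
time: 26.2
tool_pos: [477.2, 4.9, 436.0]
tcp_rot: [3.141, -0.0, 1.569]
contact_force: [0.4, 0.3, 0.4]
grip_width: 49.8
finger_force: 0.0
pos [477.2   4.9 436. ] th 0.124 r 113.9 F [0.4 0.3 0.4] Ftan 0.33 grip 49.8
blob 82 [310.  245.9] expect [309.7 222.2]
```

Converted, 54 mm / 750 = 0.072, 28 mm / 750 = 0.0373.

```bash
python3 -m crank '[[50, -0.0008, 0.0003, 0.0373, 0], [50, -0.0008, 0.0003, 0.072, 0], [50, -0.0008, 0.0003, 0.072, 0], [15, -0.0008, 0.0003, 0.072, 0], [15, -0.0008, 0.0003, 0.072, 0]]'>/dev/null;python3 -m crank '[[15, 0, 0, 0, 0], [15, 0, 0, 0, 0], [15, 0, 0, 0, 0], [15, 0, 0, 0, 0]]'>/dev/null; python3 g.py; python3 -m crank '[[15, -0.01, 0, 0.0028, 0], [15, -0.0188, 0, 0.0069, 0], [15, -0.0188, 0, 0.0069, 0]]' >/dev/null; python3 g.py; python3 -m crank '[[15, -0.0071, 0, 0.0041, 0], [15, -0.0071, 0, 0.0041, 0]]'>/dev/null;python3 g.py; python3 -m crank '[[15, -0.0065, 0, 0.0048, 0], [15, -0.0065, 0, 0.0048, 0]]'>/dev/null; python3 g.py;python3 -m crank '[[15, -0.006, 0, 0.0056, 0], [15, -0.006, 0, 0.0056, 0]]'>/dev/null; python3 g.py
```

```text
th r Ftan Frad grip [ 0.25 61.34  0.72  5.27 17.9 ]
th r Ftan Frad grip [ 0.5  61.86  1.27  6.85 17.93]
th r Ftan Frad grip [ 0.6  61.97  1.9   6.68 18.21]
th r Ftan Frad grip [ 0.7  62.05  1.71  6.64 17.92]
th r Ftan Frad grip [ 0.8  62.09  1.34  6.75 18.04]
```

Converted, 4.6 mm / 750 = 0.0061, -4 mm / 750 = -0.0053.

```bash
python3 -m crank '[[15, -0.0053, 0, 0.0061, 0], [15, -0.0053, 0, 0.0061, 0]]'>/dev/null; python3 g.py;python3 -m crank '[[15, -0.0048, 0, 0.0065, 0], [15, -0.0048, 0, 0.0065, 0]]' >/dev/null; python3 g.py; python3 -m crank '[[15, -0.004, 0, 0.0071, 0], [15, -0.004, 0, 0.0071, 0]]'>/dev/null; python3 g.py; python3 -m crank '[[15, -0.0033, 0, 0.0075, 0], [15, -0.0033, 0, 0.0075, 0]]'; python3 g.py
```

```text
th r Ftan Frad grip [ 0.89 62.11  3.21  6.88 18.06]
th r Ftan Frad grip [ 0.99 62.15  3.97  6.9  18.06]
th r Ftan Frad grip [ 1.09 62.14  4.5   6.99 18.08]
time: 31.1
tool_pos: [477.4, -38.7, 346.1]
tcp_rot: [3.141, 0.002, 1.57]
contact_force: [-2.9, -5.0, 8.3]
grip_width: 18.3
finger_force: 30.0
th r Ftan Frad grip [ 1.19 62.1   5.25  6.93 18.08]
```

The bite matches the target (touch ≈0.70 rad, ~4 N peak). Swing it down to the stop.

Converted, 30.5 mm / 750 = 0.0407, 24.3 mm / 750 = 0.0324.

```bash
python3 -m crank '[[15, -0.0025, 0, 0.0079, 0], [15, -0.0044, 0, 0.016, 0], [15, -0.0053, 0, 0.0241, 0], [15, -0.0056, 0, 0.0324, 0], [15, -0.0049, 0, 0.0407, 0]]'; python3 -m crank '[[15, 0.0009, 0, 0.0053, 0], [15, 0.0011, 0, 0.0067, 0], [15, 0.0011, 0, 0.0067, 0]]'; python3 g.py; python3 f.py 1
```

```text
time: 31.92
tool_pos: [477.4, -42.5, 315.0]
tcp_rot: [3.141, 0.002, 1.57]
contact_force: [-1.3, -4.9, 0.7]
grip_width: 17.9
finger_force: 30.0
time: 32.3
tool_pos: [477.4, -41.6, 310.0]
tcp_rot: [3.141, 0.002, 1.57]
contact_force: [-1.2, -5.8, 1.5]
grip_width: 18.0
finger_force: 30.0
th r Ftan Frad grip [ 1.78 61.93  2.57  5.13 18.13]
pos [477.4 -41.6 310. ] th 1.782 r 61.9 F [-0.5 -6.   1.5] Ftan 2.7 grip 18.2
blob 74 [307.6 288.5] expect [307.6 288.9]
```

Converted, 1.5 mm / 750 = 0.002, 0.4 mm / 750 = 0.0005.

```bash
python3 -m crank '[[15, 0.0005, 0, 0.002, 0], [15, 0.0005, 0, 0.002, 0]]'; python3 g.py; python3 -m crank '[[50, 0, 0, 0, 0], [50, 0, 0, 0, 0], [50, 0, 0, 0, 0], [50, 0, 0, -0.0533, 0], [50, 0, 0, -0.1333, 0]]';python3 f.py 1;python3 -m crank '[[50, 0, 0, -0.0533, 0], [50, 0, 0, -0.0533, 0], [50, 0, 0, -0.0533, 0]]'; python3 - <<'E'
from h import *
s=vision.capture("side");w=vision.capture("wrist")
for a in (1.5,1.6,1.68,1.74):
    k=s["K"]@(s["R"]@np.array([477.5,19-60*np.sin(a),164+60*np.cos(a)])+s["t"]);print(a,(k/k[2])[:2].round(1))
print(blobs(s,(0,150,60),(6,255,255),(270,200,345,345)))
cv2.imwrite("pics/z.png",np.hstack([cv2.resize(s["color"][190:380,250:410],(400,480)),cv2.resize(w["color"],(400,480))])[:,:,::-1])
E
```

```text
time: 32.8
tool_pos: [477.4, -41.4, 309.8]
tcp_rot: [3.14, 0.003, 1.57]
contact_force: [-5.8, -6.3, 12.3]
grip_width: 17.9
finger_force: 30.0
th r Ftan Frad grip [ 1.79 61.8  13.7   3.69 18.02]
time: 33.62
tool_pos: [477.1, -40.2, 408.0]
tcp_rot: [-3.137, -0.001, 1.57]
contact_force: [0.1, -1.0, 1.5]
grip_width: 50.1
finger_force: 0.0
pos [477.1 -40.2 408. ] th 0.608 r 103.6 F [ 0.1 -1.   1.5] Ftan -0.0 grip 50.1
blob 21 [308.7 279.5] expect [307.5 250.9]
blob 63 [307.6 288.7] expect [307.5 250.9]
time: 34.05
tool_pos: [477.2, -40.2, 447.6]
tcp_rot: [-3.141, -0.0, 1.57]
contact_force: [-0.3, -0.7, -0.0]
grip_width: 49.9
finger_force: 0.0
1.5 [307.7 282.5]
1.6 [307.7 284.7]
1.68 [307.7 286.3]
1.74 [307.7 287.4]
[(np.int32(21), array([308.7, 279.5])), (np.int32(62), array([307.6, 288.7]))]
```

View pics/z.png

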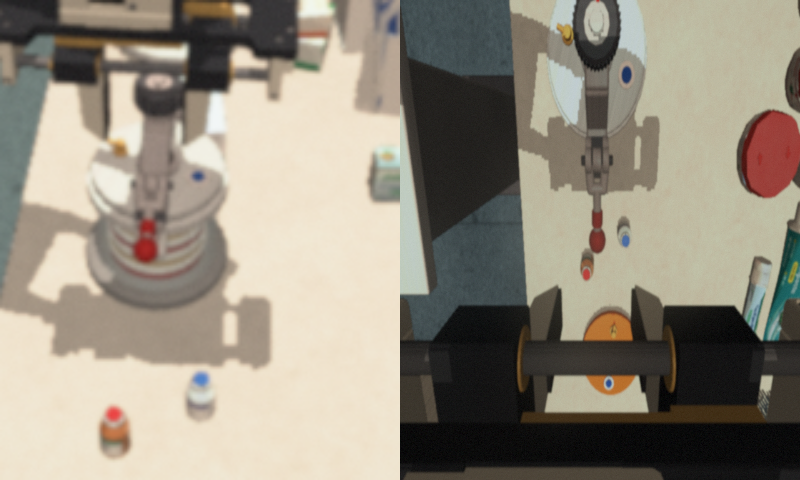

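The lever lies at its stop after release (z.png, knob (146,250)). The stop was felt as a 12 N rise, the lid is square and both vials stand. I hand it in.

```bash
python3 -c "
from plant import bot
print(bot.close_job())"
```

```text
the job is handed in; nothing more can be done
None
```

The job is handed in at about 34 s, with no verdict shown. The nut was turned 2.4 rad clockwise and the lever bit at about 0.70 rad by feel. It is at its stop and let go, the lid lies square and both vials are standing. The lock force is estimated at about 118 N from the lever feel, not measured.

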